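Show the ring printing block under the document camera

ROBOT

A 6-joint arm with a two-finger parallel gripper is mounted at the origin on the work surface. World frame = base frame: x ahead of the robot, y to its left, z up, the work surface at z = 0. Lengths are in mm, angles in degrees, forces in N, time in s.
With the tool pointing down it reaches from about 350 to 850 mm from the base axis. Payload 8.1 kg.
Tool frame: the origin (TCP) lies midway between the tips of the shut fingers; the grasp point (between the pads) lies 19 mm behind it; z points along the fingers, y is the line along which they close (so a half turn about z gives the same grasp; the last joint's range is limited). The gripper opens to 85 mm and grips with 20 to 120 N. Pads are 22 mm wide; open, the fingers measure 114 mm over their backs; the gripper's body (76 mm by 85 mm) begins 54 mm behind the grasp point. The pads swing forward as they close: fully open they stand 13 mm farther back than shut.
Start: joints at [68.503, 7.471, 85.268, -0, 87.261, -4.893], TCP at [171.434, 574.992, 231.292] pointing down, gripper open.
Joint ranges: [-169.43, 169.43], [-51.17, 129.36], [1.28, 143.12], [-76.62, 256.62], [0, 156.53], [-152.29, 152.29]. Speed limits (degrees/s): [136.94, 136.94, 159.86, 180, 180, 180].

INTERFACE

Orientations are given as [roll, pitch, yaw] about the fixed x, y, z axes, in that order (R = Rz(yaw) Ry(pitch) Rx(roll)).
In Python, from bench import sense, snapshot, camera_params, hand_in, masks_of, pinpoint gives the robot as it stands.
- The arm moves only by the tool step_arm, never from a script. Its argument "targets" is a list of rows, each an object with "angular": the turn, a rotation vector about the tool's x, y, z scaled (see below), a list of three; "dp": the shift along the tool's x, y, z scaled (see below), a list of three; "fingers": the closure, from 0 (fully open) to 1 (shut). A call has exactly 8 rows; each row is the pose to reach, as a shift and turn from the pose commanded when the call began, along the tool's axes at that moment, turning the shorter way round; what a row does not reach only later rows make up. The controller multiplies each number of a shift by 0.2 m and each number of a turn by 180 degrees. A row lasts 1/8 s, in which the tool goes at most 62.5 mm and 10.7 degrees, less where a joint would pass 70% of its speed; a pose out of reach is approached as far as the arm can. A call with a number of a shift or a turn outside -1 to 1 is refused whole. A call with a gripper value outside its range is refused whole. The fingers move at their own pace and stop on an object; "newtons" is the grip in N (left out, the last holds). Time passes only in rows, so rows that repeat a pose let the fingers close, or fill a call up. It gives the time, the measured TCP pose, the force, the opening and the grip force at its end, in the units of the state.
- sense(): the state, without advancing time (a new reading comes with each control period).
- snapshot(name): name is "scene" or "top" or "wrist"; returns the picture (384x512x3 uint8, blue, green, red); there is no depth.
- camera_params(name): a dict with "vfov" (degrees; the focal length in pixels is half the picture's height over the tangent of half this angle, whatever the lens; pixels are square), "cx", "cy" (the principal point, pixels), "R" (3x3) and "t" (3): a world point X has camera coordinates R X + t. Camera axes: x right, y down, z forward; pixel columns grow to the right and rows downward; lengths in mm; the calibration is good to about 2 mm. A picture is of the moment at which its call begins: read the wrist's pose just before it. camera_params takes no time and is no camera call; for the wrist camera it gives the pose at the moment of the call.
- hand_in(): hands the job in; it is judged then, once.
Trained networks look in the newest picture that a camera, given by its name, has taken for a name from the list of things; names that differ only in an ending like _2 or _b are one class to them, and where a whole thing is asked for, a point or a joint stands for the part that bears it (a point fixed in the world has none). Each returns a list of dicts, best first, with "conf" (0 to 1); they miss things now and then, are a little off and sometimes report something else, mostly with a low value. They report only what shows in the picture. A call takes as long as a camera call. They do not tell look-alikes from the thing itself.
- masks_of(camera, label): "pixels" (384x512 bool, what is visible of it) and "at" ([column, row] in pixels, amid what is visible of it).
- pinpoint(camera, label): "at" ([column, row] in pixels: a listed point, or the origin of a listed thing).
The state is a dict: "time": time; "joint_pos": joint angles; "qd": joint speeds; "joint_efforts": joint torques, N m; "tool_pos": TCP position; "tcp_rot": TCP orientation; "ft_force": force on the tool from outside, world axes, zero at the start; "wrist_torque": the same for the moment, N m; "finger_gap": finger opening in mm; "grip_force": force on a finger pad.
Only numpy, scipy, OpenCV 4.12 (cv2) and the standard library are available. Lean on these libraries where they do the work, as an engineer would, in place of code of your own. Each camera call takes 0.05 s, during which the arm holds its last target. There are 200 camera calls.

TASK

Show the class the wooden printing block with the ring motif: it lies sunk in its rack pocket with no room for fingers, so press down the end beside the wide gap to tip its other end up, then take it by the raised end. Set it down without dropping it, motif up, inside and lengthways along the rectangle drawn on the document camera's stage, and make sure by feel that the camera's unlit toggle is on (it may be already). Leave the other two blocks flat in their pockets and everything else standing where it is.

Things in the scene. Friction and masses are not known exactly. Their poses are not given: they have to be found in the camera images.
- rack: Fixed wooden rack 124 (x) x 207 (y) x 53 mm high, on either side of the table; origin at the centre of its underside. Three pockets, 100 mm (x from -50 to +50) by 53 mm, centred at y = -65, 0, +65 mm, 12 mm walls between. Any block may be in any pocket. A pocket's +x half has a floor 26 mm above the rack's underside, which carries the block; its -x half drops to a floor at 7 mm.
- rock_edge (a point): Edge between the upper and the lower floor (x = y = 0 in the rack's frame, 26 mm up; it runs along y through all pockets). A block (waxed, slippery) pressed down at its -x end rocks over it until that end meets the lower floor, about 26 degrees. There it stays tipped by itself, +x end some 18 mm above the rack's top. Its pressed top edge moves down and about 8 mm towards -x: follow it so, else it may wedge.
- block_ring: Light wooden printing block 90 (x) x 50 (y) x 26 mm, about 110 g, origin at the centre of its underside, z up; on top a flat dark ring, 36 mm across. It starts flat in a pocket, its x axis along the rack's x, origin at x = +3 to +4 mm in the rack's frame, top 1 mm below the rack's top, 1.5 mm gaps on three sides and an 8.5 mm gap at its -x end.
- block_cross: Same block with a dark cross motif, in another pocket. Must stay there, flat.
- block_bars: Same block with a motif of three dark bars, in another pocket. Must stay there, flat.
- doccam: Fixed document camera: white stage 220 (x) x 200 (y) x 22 mm high, origin at the centre of its underside. A 12 mm black gooseneck rises at the corner x = +92, y = +82 mm and leans away to +x, to a 50 mm camera head at x = +178, y = +58 mm; highest point 250 mm above the table. A toggle stands on a grey housing (34 x 40 mm, top 32 mm above the table) at x = -83, y = 0.
- bay (a point): Centre of the thin black rectangle (inside about 115 mm along y by 72 mm along x) drawn on the stage, on the stage's upper face (22 mm above the table), at x = +20, y = 0 in the document camera's frame; axes as the document camera's. The block's long axis goes along this y axis, either end first.
- toggle_pivot (a point): The toggle's pivot, 30 mm above the table, axes as the document camera's. The bat (black stem, dark steel 12 mm ball at its end) is 34 mm long from pivot to ball centre and swings in the y-z plane: leaning 26 degrees to -y is off, 26 degrees to +y is on. It falls over to whichever side of the middle it is on; about 1 N flips it.
- toggle (a joint): Toggle angle: 0 = off (leans to the document camera's -y), 0.9 rad = on (leans to +y). Starts either on or off.
- dye_bottle: Bystander: capped round dye bottle, 60 mm diameter, 150 mm high, upright beyond the rack; origin under its centre.
- squeeze_bottle: Bystander: yellow squeeze bottle with a pointed nozzle, 54 mm diameter, 150 mm high, upright beyond the rack; origin under its centre.
- dye_jar: Bystander: amber jar, 60 mm diameter, 65 mm high, beyond the stage; origin under its centre.
- pot: Bystander: small white pot, 32 mm diameter, 26 mm high, standing on the stage's front strip to the +y side of the toggle; origin under its centre.
- tape_roll: Bystander: roll of tape lying flat, 70 mm diameter, 20 mm high, on the robot's side of the rack; origin under its centre.
- cup: Bystander: clear cup, 68 mm diameter, 80 mm high, to the right; origin under its centre.
- foam_brush: Bystander: brush lying on the table to the left; origin at the middle of its underside.
Not all that is in view belongs to the job. Leave any pink look-alike of the block_ring alone.

How it is judged (in metres and radians):
On the way:
1. the ring block is tipped up in its pocket, one end out (angle between block_ring's own z axis and vertical above 0.3 rad and z of block_ring in the frame of rack below 0.045 m), for 0.2 s.
At the end, for the whole second after the job is handed in: The ring block lies flat and still, motif up, on the stage, its centre within 13 mm of the rectangle's centre along each axis and its long axis within 0.2 rad of the rectangle's; the toggle is on (above 0.8 rad); the other two blocks lie flat in their pockets (x of block_ring in the frame of bay between -0.013 and 0.013 m and y of block_ring in the frame of bay between -0.013 and 0.013 m and z of block_ring in the frame of bay between -0.004 and 0.004 m and angle between each of block_ring, block_cross, block_bars's own z axis and vertical below 0.06 rad and angle between the x axis of block_ring and the y axis of bay, either way round below 0.2 rad and linear speed of block_ring below 0.02 m/s and value of joint toggle above 0.8 rad); the robot touches nothing.
It fails at once if another printing block is tipped, or shifted by more than 20 mm (angle between any of block_cross, block_bars's own z axis and vertical above 0.2 rad or distance of any of block_cross, block_bars from where it was at the start of the episode above 0.02 m).
It fails at once if a bystander is shifted by more than 40 mm or knocked over (distance of any of dye_bottle, squeeze_bottle, dye_jar, pot, tape_roll, cup, foam_brush from where it was at the start of the episode above 0.04 m or angle between any of dye_bottle, squeeze_bottle, dye_jar, pot, cup's own z axis and vertical above 0.6 rad).
It fails at once if the ring block is dropped (moves faster than 0.6 m/s while no finger touches it) (linear speed of block_ring above 0.6 m/s and contact force between block_ring and the fingers below 0.01 N).
It also fails if it takes over 64 s, if anything falls off the work surface, if the arm or the gripper's body presses on something with over 40 N, if the wrist force passes 120 N, or if a joint passes its speed limit or range.

## Working session

There is one attempt and no reset: what is moved stays moved. The work goes in short steps, Python scripts to look and compute and a tool call to move; the robot and the scene stay as the last step left them, time stands still between calls to the robot, and variables do not carry over. Pictures are saved under pics/ and viewed, at most 10 in all, crops included, and the job is handed in when it is done.

Besides the shell and the picture viewer there is one more tool, called after "Emit:" in YAML: its name, and indented under it one key for each argument. step_arm: Moves the arm, as the interface text tells. Its arguments: {"type":"object","properties":{"targets":{"type":"array","items":{"type":"object","properties":{"angular":{"type":"array","items":{"type":"number","minimum":-1,"maximum":1}},"dp":{"type":"array","items":{"type":"number","minimum":-1,"maximum":1}},"fingers":{"type":"number"}}}},"newtons":{"type":"number"}},"required":["targets"]}

```bash
mkdir -p pics; ls; python3 - <<'E'
from bench import *
import cv2,numpy as np
print(sense())
a=snapshot("scene");b=snapshot("top")
cv2.imwrite("pics/a.png",np.hstack([a,b])[:, :] if False else cv2.resize(a,(800,600)))
cv2.imwrite("pics/b.png",cv2.resize(b,(800,600)))
for n in("scene","top"):
    p=camera_params(n);print(n,p['vfov'],p['cx'],p['cy'],(-np.array(p['R']).T@np.array(p['t'])).round(),np.array(p['R']).round(3).tolist())
E
```

```text
pics
{'time': 0.0, 'joint_pos': array([ 6.85010758e+01,  7.51487424e+00,  8.53284036e+01, -1.22703157e-03,
        8.72622354e+01, -4.89589606e+00]), 'qd': array([-0.05049853, -0.03030734, -0.03082253,  0.07754554,  0.00050418,
       -0.17019479]), 'joint_efforts': array([-1.12424110e-03, -5.69388592e+01, -5.00563502e+01, -3.72679497e-04,
        1.46585639e-02, -3.54237429e-06]), 'tool_pos': array([171.2569146 , 574.46970765, 230.25526854]), 'tcp_rot': array([-1.79894767e+02, -7.78402961e-03,  1.63397024e+02]), 'ft_force': array([-0.16576649,  0.73735076,  0.33445607]), 'wrist_torque': array([ 0.01698286,  0.03594515, -0.02494325]), 'grip_force': 0.0, 'finger_gap': 85.33637931590376}
scene 55.64037314866609 253.77895761798248 187.7298361151264 [ 888. -398.  886.] [[0.73, 0.683, 0.006], [0.569, -0.602, -0.56], [-0.379, 0.413, -0.829]]
top 57.014233881126245 257.19857301821753 188.46910367360968 [ 421.    9. 1331.] [[0.01, -1.0, 0.022], [-0.998, -0.012, -0.068], [0.068, -0.021, -0.997]]
```

View pics/a.png

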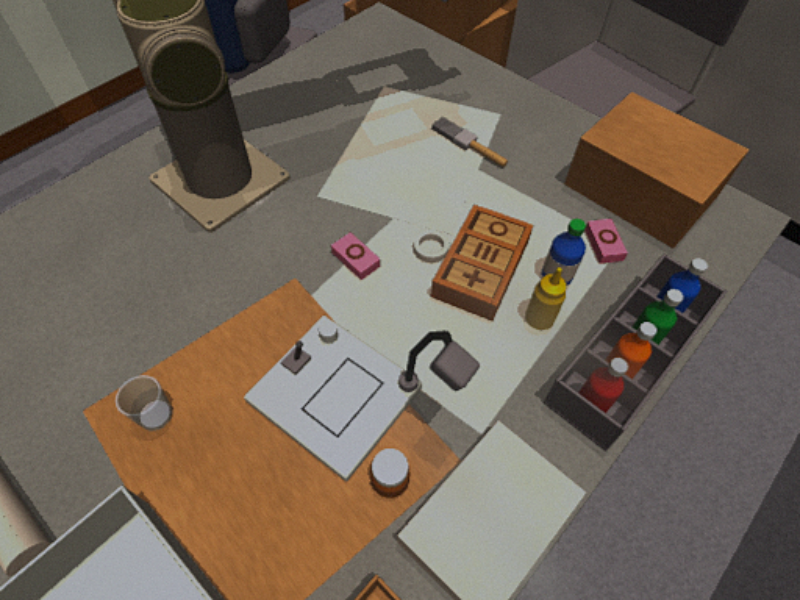

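View pics/b.png

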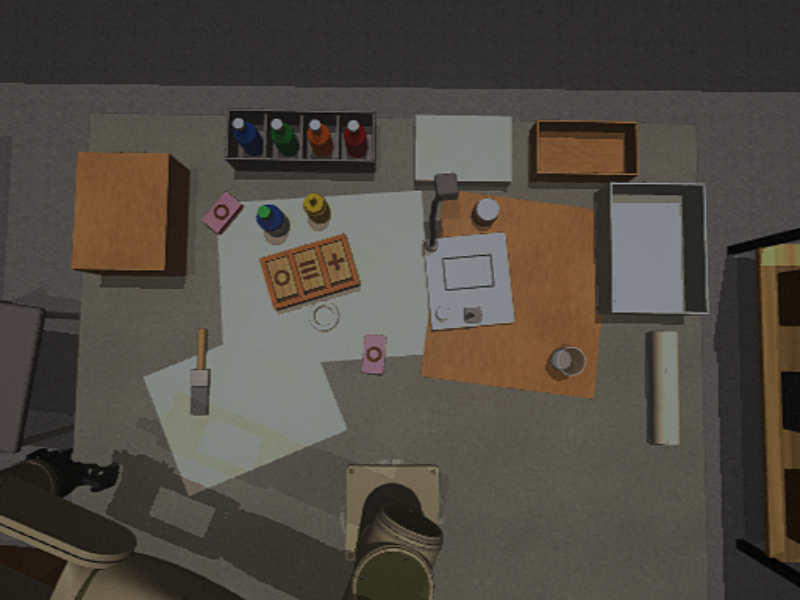

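```bash
cat > h.py <<'E'
from bench import *
import numpy as np, cv2
from scipy.spatial.transform import Rotation as Ro
def cam(n):
    p=camera_params(n);f=192/np.tan(np.radians(p['vfov']/2))
    return f,p['cx'],p['cy'],np.array(p['R']),np.array(p['t'])
def back(n,uv,z):
    f,cx,cy,R,t=cam(n);d=R.T@np.array([(uv[0]-cx)/f,(uv[1]-cy)/f,1]);c=-R.T@t
    return c+d*(z-c[2])/d[2]
def proj(n,X):
    f,cx,cy,R,t=cam(n);c=(R@np.atleast_2d(X).T).T+t
    return c[:,:2]/c[:,2:]*f+[cx,cy]
E
python3 - <<'E'
from h import *
Z=dict(rack=0,rock_edge=26,block_ring=26,block_cross=26,block_bars=26,doccam=0,bay=22,toggle_pivot=30,pot=22,tape_roll=0,dye_jar=0,cup=0,dye_bottle=0,squeeze_bottle=0)
for l,z in Z.items():
  for n in("scene","top"):
    r=pinpoint(n,l)
    print(l,n,[(round(q['conf'],2),np.round(q['at']).tolist(),back(n,q['at'],z).round().tolist()[:2]) for q in r[:3]])
E
```

```text
rack scene [(0.91, [306.0, 172.0], [557.0, 194.0])]
rack top [(0.32, [202.0, 136.0], [709.0, 191.0])]
rock_edge scene [(0.98, [308.0, 166.0], [558.0, 198.0])]
rock_edge top [(0.57, [202.0, 176.0], [555.0, 188.0]), (0.33, [356.0, 228.0], [368.0, -384.0])]
block_ring scene [(0.68, [317.0, 150.0], [541.0, 265.0]), (0.59, [386.0, 158.0], [711.0, 384.0]), (0.56, [227.0, 167.0], [387.0, 31.0])]
block_ring top [(0.96, [143.0, 138.0], [691.0, 409.0]), (0.9, [180.0, 177.0], [548.0, 266.0]), (0.74, [237.0, 226.0], [369.0, 53.0])]
block_cross scene [(0.69, [304.0, 185.0], [591.0, 136.0])]
block_cross top [(0.81, [215.0, 165.0], [596.0, 138.0])]
block_bars scene [(0.74, [307.0, 168.0], [560.0, 189.0])]
block_bars top [(0.64, [199.0, 172.0], [567.0, 199.0])]
doccam scene [(0.61, [208.0, 213.0], [447.0, -107.0]), (0.56, [212.0, 252.0], [543.0, -182.0]), (0.41, [346.0, 202.0], [708.0, 190.0])]
doccam top [(0.6, [298.0, 180.0], [544.0, -175.0]), (0.44, [214.0, 165.0], [597.0, 146.0])]
bay scene [(0.83, [217.0, 253.0], [562.0, -180.0])]
bay top [(0.69, [298.0, 176.0], [558.0, -172.0])]
toggle_pivot s
[... 227 characters left out ...]
, 174.0])]
pot top [(0.44, [278.0, 196.0], [484.0, -95.0]), (0.44, [300.0, 179.0], [549.0, -179.0])]
tape_roll scene [(0.65, [276.0, 159.0], [457.0, 169.0])]
tape_roll top [(0.5, [209.0, 200.0], [467.0, 161.0])]
dye_jar scene [(0.78, [245.0, 304.0], [700.0, -219.0]), (0.37, [188.0, 229.0], [446.0, -180.0])]
dye_jar top [(0.76, [308.0, 138.0], [708.0, -211.0])]
cup scene [(0.85, [100.0, 265.0], [359.0, -402.0])]
cup top [(0.73, [356.0, 231.0], [357.0, -392.0])]
dye_bottle scene [(0.71, [356.0, 175.0], [675.0, 287.0])]
dye_bottle top [(0.84, [176.0, 143.0], [680.0, 291.0])]
squeeze_bottle scene [(0.57, [344.0, 204.0], [710.0, 178.0])]
squeeze_bottle top [(0.59, [202.0, 137.0], [705.0, 191.0])]
```

The ring block is in the pocket at the robot's left end of the rack: scene (500,228), top (281,277). The pink look-alikes lie outside the rack. The stage rectangle is at top (468,271), the toggle near (472,314) and the pot at (442,313). Next I'll work out the wrist camera's offset and move over the rack.

```bash
cat >> h.py <<'E'
import json,sys
def getcmd():
    d=json.load(open('cmd.json'));return np.array(d['p']),Ro.from_matrix(d['R'])
def setcmd(p,R): json.dump(dict(p=list(map(float,p)),R=R.as_matrix().tolist()),open('cmd.json','w'))
def rel(p,R,dec=3):
    """numbers for dp/angular from the commanded pose"""
    p0,R0=getcmd();dp=R0.inv().apply(np.array(p)-p0)/200;an=np.degrees((R0.inv()*R).as_rotvec())/180
    return dp.round(dec).tolist(),an.round(dec).tolist()
def applied(dp,an):
    p0,R0=getcmd();setcmd(p0+R0.apply(np.array(dp)*200),R0*Ro.from_rotvec(np.radians(np.array(an)*180)))
def err():
    s=sense();p,R=getcmd();Rm=Ro.from_euler('xyz',s['tcp_rot'],degrees=True)
    print('t',round(s['time'],2),'p',s['tool_pos'].round(1),'rpy',s['tcp_rot'].round(1),'perr',(s['tool_pos']-p).round(1),'rerr',np.degrees((R.inv()*Rm).magnitude()).round(2),'F',s['ft_force'].round(1),'gap',round(s['finger_gap'],1),'grip',round(s['grip_force'],1),'J',s['joint_pos'].round())
def down(yaw,tilt=0): return Ro.from_euler('xyz',[180,0,yaw],degrees=True)
E
python3 - <<'E'
from h import *
setcmd([171.434,574.992,231.292],Ro.from_euler('xyz',[180,0,163.4],degrees=True))
err()
s=sense();Rm=Ro.from_euler('xyz',s['tcp_rot'],degrees=True).as_matrix()
f,cx,cy,R,t=cam("wrist");c=-R.T@t
print(f,cx,cy,'cam in tool',Rm.T@(c-s['tool_pos']),'axes',(R@Rm).round(2).tolist())
# fit rack & doccam yaw from masks minAreaRect
from scipy.optimize import least_squares
for l in("rack","doccam"):
  for n in("scene","top"):
    m=masks_of(n,l)
    for q in m[:2]:
      cs=max(cv2.findContours(q['pixels'].astype(np.uint8),0,1)[0],key=cv2.contourArea)
      z={'rack':53,'doccam':22}[l]
      w=np.array([back(n,u,z)[:2] for u in cs[:,0]],np.float32)
      r=cv2.minAreaRect(w);print(l,n,round(q['conf'],2),np.round(r[0]),np.round(r[1]),round(r[2],1))
for y in (20,-160,110,-70):
  print(y,rel([500,240,330],down(y)))
E
```

```text
t 1.5 p [171.4 575.  231.3] rpy [180.   -0.  163.4] perr [-0. -0.  0.] rerr 0.0 F [-0.3 -1.1 -0.3] gap 85.3 grip 0.0 J [69.  7. 85.  0. 87. -5.]
304.7975229663774 261.36976696694666 196.19629142891742 cam in tool [ 7.39250107e+01 -1.51029993e-03 -1.42222844e+02] axes [[0.0, 1.0, 0.0], [-0.96, 0.0, -0.29], [-0.29, -0.0, 0.96]]
rack scene 0.95 [567. 183.] [128. 243.] 18.2
rack scene 0.66 [ 582. -136.] [267. 301.] 5.4
rack top 0.6 [560. 198.] [129. 205.] 18.5
doccam scene 0.9 [ 568. -127.] [273. 313.] 3.1
doccam top 0.74 [ 622. -169.] [376. 200.] 5.7
20 ([-2.053, -1.136, -0.494], [0.0, -0.0, 0.797])
-160 ([-2.053, -1.136, -0.494], [0.0, 0.0, -0.203])
110 ([-2.053, -1.136, -0.494], [0.0, -0.0, 0.297])
-70 ([-2.053, -1.136, -0.494], [-0.0, 0.0, -0.703])
```

```bash
python3 - <<'E'
from h import *
print(rel([350,405,270],down(-161.5)))
E
```

```text
([-1.098, -0.559, -0.194], [0.0, 0.0, -0.195])
```

Emit:
step_arm:
  targets:
    - {"dp":[-1,-0.6,-0.2],"angular":[0,0,-0.195],"fingers":0}
    - {"dp":[-1,-0.6,-0.2],"angular":[0,0,-0.195],"fingers":0}
    - {"dp":[-1,-0.6,-0.2],"angular":[0,0,-0.195],"fingers":0.5}
    - {"dp":[-1,-0.6,-0.2],"angular":[0,0,-0.195],"fingers":1}
    - {"dp":[-1,-0.6,-0.2],"angular":[0,0,-0.195],"fingers":1}
    - {"dp":[-1,-0.6,-0.2],"angular":[0,0,-0.195],"fingers":1}
    - {"dp":[-1,-0.6,-0.2],"angular":[0,0,-0.195],"fingers":1}
    - {"dp":[-1,-0.6,-0.2],"angular":[0,0,-0.195],"fingers":1}

```text
time: 2.7
tool_pos: [327.9, 403.6, 270.9]
tcp_rot: [-180.0, -0.0, -161.4]
ft_force: [0.0, -0.0, 0.1]
finger_gap: -0.1
grip_force: 0.0
```

```bash
python3 - <<'E'
from h import *
applied([-1,-.6,-.2],[0,0,-.195]);err()
print(rel([545,225,240],down(-161.5)))
E
```

```text
t 2.7 p [327.9 403.6 270.9] rpy [-180.    -0.  -161.4] perr [-0.9  0.7 -0.4] rerr 0.1 F [ 0.  -0.   0.1] gap -0.1 grip 0.0 J [ 45.  -6.  95.   0.  91. -63.]
([-0.743, -1.186, 0.156], [-0.0, 0.0, 0.0])
```

Emit:
step_arm:
  targets:
    - {"dp":[-0.7,-1,0.15],"angular":[0,0,0],"fingers":1}
    - {"dp":[-0.7,-1,0.15],"angular":[0,0,0],"fingers":1}
    - {"dp":[-0.7,-1,0.15],"angular":[0,0,0],"fingers":1}
    - {"dp":[-0.7,-1,0.15],"angular":[0,0,0],"fingers":1}
    - {"dp":[-0.7,-1,0.15],"angular":[0,0,0],"fingers":1}
    - {"dp":[-0.7,-1,0.15],"angular":[0,0,0],"fingers":1}
    - {"dp":[-0.7,-1,0.15],"angular":[0,0,0],"fingers":1}
    - {"dp":[-0.7,-1,0.15],"angular":[0,0,0],"fingers":1}

```text
time: 3.7
tool_pos: [524.3, 258.7, 241.7]
tcp_rot: [180.0, 0.0, -161.4]
ft_force: [0.3, -0.4, -0.1]
finger_gap: 0.1
grip_force: 0.0
```

```bash
python3 - <<'E'
from h import *
applied([-.7,-1,.15],[0,0,0]);err()
im=snapshot("wrist");cv2.imwrite("pics/c.png",cv2.resize(im,(800,600),interpolation=cv2.INTER_CUBIC));cv2.imwrite("pics/c_raw.png",im)
for l,z in dict(rock_edge=26,rack=0,block_ring=26,block_cross=26,block_bars=26).items():
    print(l,[(round(q['conf'],2),np.round(q['at']).tolist(),back("wrist",q['at'],z).round(1).tolist()[:2]) for q in pinpoint("wrist",l)[:3]])
for q in masks_of("wrist","rack")[:1]:
    cs=max(cv2.findContours(q['pixels'].astype(np.uint8),0,1)[0],key=cv2.contourArea)
    w=np.array([back("wrist",u,53)[:2] for u in cs[:,0]],np.float32)
    r=cv2.minAreaRect(w);print(q['conf'],r)
E
```

```text
t 3.7 p [524.3 258.7 241.7] rpy [ 180.     0.  -161.4] perr [-0.7  1.1  0.4] rerr 0.11 F [ 0.3 -0.4 -0.1] gap 0.1 grip 0.0 J [ 21.   5.  87.   0.  88. -87.]
rock_edge []
rack []
block_ring [(0.8, [262.0, 186.0], [544.4, 265.6])]
block_cross [(0.98, [154.0, 182.0], [582.5, 139.9]), (0.65, [204.0, 184.0], [565.2, 198.1])]
block_bars []
0.91 ((559.1734008789062, 196.7735595703125), (127.63785552978516, 208.64715576171875), 17.02664566040039)
```

View pics/c.png

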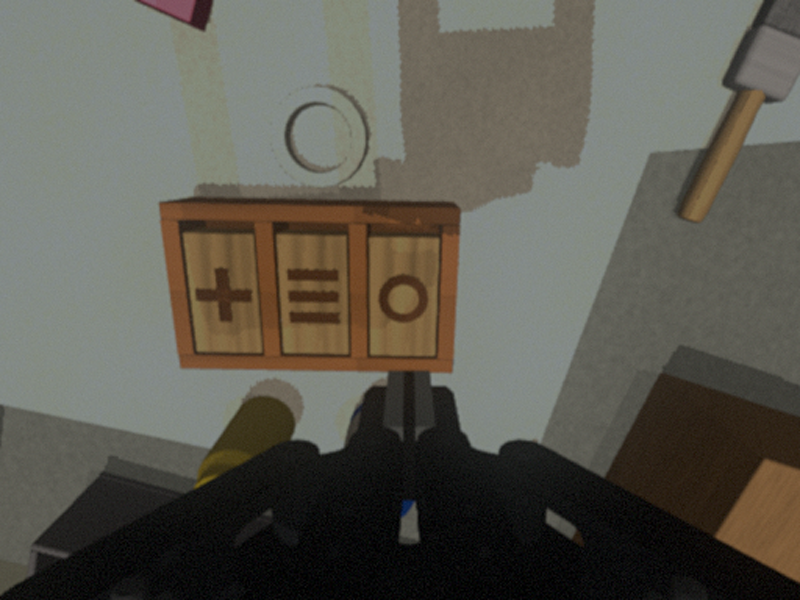

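The wide gap (dark strip) is at the robot side of each pocket, top of the picture at row ~228. So rack +x points away from the robot, with ring (403,299), bars (314,297) and cross (223,295). I'll get precise positions from the motifs.

```bash
python3 - <<'E'
from h import *
P={k:back("wrist",np.array(v)/1.5625-0.2,52) for k,v in dict(ring=(403.5,299),bars=(314,297),cross=(223.5,295)).items()}
for k,v in P.items(): print(k,v.round(1))
d=P['ring']-P['cross'];yaw=np.degrees(np.arctan2(-d[0],d[1]));print('len',np.linalg.norm(d[:2]),'yaw',yaw)
# corners of rack top in picture
for c in[(161,205),(460,210),(182,367),(452,371)]: print(c,back("wrist",np.array(c)/1.5625-.2,53).round(1)[:2])
# block ring end gaps
for c in[(369,236),(440,238),(369,355),(438,357)]: print('blk',c,back("wrist",np.array(c)/1.5625-.2,52).round(1)[:2])
for y in(17,18,18.5):
  R=Ro.from_euler('z',y,degrees=True)
  # rack origin from ring block (origin x=3.5,y=65) etc
  print(y,[(P[k]-R.apply([3.5,dy,0])).round(1)[:2] for k,dy in(('ring',65),('bars',0),('cross',-65))])
E
```

```text
ring [545.7 260.7  52. ]
bars [564.9 198.9  52. ]
cross [584.2 136.5  52. ]
len 129.99342938692055 yaw 17.18678234390134
(161, 205) [534.7  83.1]
(460, 210) [473.2 277.3]
(182, 367) [649.1 119. ]
(452, 371) [587.6 313.2]
blk (369, 236) [510.1 223.6]
blk (440, 238) [495.7 270.9]
blk (369, 355) [595.5 249.9]
blk (438, 357) [580.5 299.6]
17 [array([561.4, 197.5]), array([561.5, 197.8]), array([561.8, 197.6])]
18 [array([562.5, 197.8]), array([561.5, 197.8]), array([560.7, 197.2])]
18.5 [array([563.1, 197.9]), array([561.5, 197.8]), array([560.2, 197. ])]
```

```bash
cat >> h.py <<'E'
RY=17.2;RO=np.array([561.6,197.7,0])
def rk(x,y,z): return RO+Ro.from_euler('z',RY,degrees=True).apply([x,y,z])
E
python3 - <<'E'
from h import *
for q in[(-31,65,80),(-31,65,56)]: print(rel(rk(*q),down(-162.8),4))
E
```

```text
([0.0693, -0.0137, 0.8065], [-0.0, 0.0, 0.0072])
([0.0693, -0.0137, 0.9265], [-0.0, 0.0, 0.0072])
```

Emit:
step_arm:
  targets:
    - {"dp":[0.07,-0.014,0.2],"angular":[0,0,0.007],"fingers":1}
    - {"dp":[0.07,-0.014,0.4],"angular":[0,0,0.007],"fingers":1}
    - {"dp":[0.07,-0.014,0.6],"angular":[0,0,0.007],"fingers":1}
    - {"dp":[0.07,-0.014,0.75],"angular":[0,0,0.007],"fingers":1}
    - {"dp":[0.07,-0.014,0.85],"angular":[0,0,0.007],"fingers":1}
    - {"dp":[0.07,-0.014,0.9],"angular":[0,0,0.007],"fingers":1}
    - {"dp":[0.07,-0.014,0.92],"angular":[0,0,0.007],"fingers":1}
    - {"dp":[0.07,-0.014,0.92],"angular":[0,0,0.007],"fingers":1}

```text
time: 5.05
tool_pos: [513.3, 250.7, 58.1]
tcp_rot: [180.0, 0.1, -162.8]
ft_force: [0.2, -0.0, -0.1]
finger_gap: 0.1
grip_force: 0.0
```

```bash
python3 - <<'E'
from h import *
applied([.07,-.014,.92],[0,0,.007]);err()
s=sense();print('in rack',Ro.from_euler('z',-RY,degrees=True).apply(s['tool_pos']-RO))
im=snapshot("wrist");cv2.imwrite("pics/d.png",im[60:320,120:400].repeat(2,0).repeat(2,1))
E
```

```text
t 5.05 p [513.3 250.7  58.1] rpy [ 1.800e+02  1.000e-01 -1.628e+02] perr [0.6 0.2 0.8] rerr 0.07 F [ 0.2 -0.  -0.1] gap 0.1 grip 0.0 J [ 21.  12.  99.  -0.  69. -86.]
in rack [-30.50504011  64.9432063   58.11990613]
```

View pics/d.png

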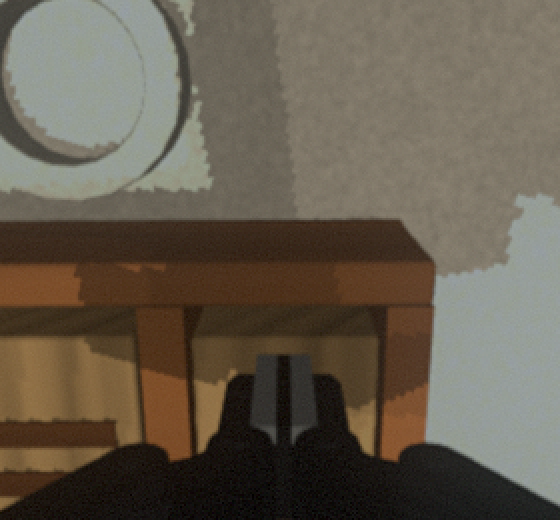

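The shut fingers sit centred over the ring pocket's near end (283,380); the block's edge is at row ~335. Pressing next.

Emit:
step_arm:
  targets:
    - {"dp":[0,0,0.025],"angular":[0,0,0],"fingers":1}
    - {"dp":[0.005,0,0.04],"angular":[0,0,0],"fingers":1}
    - {"dp":[0.0125,0,0.0525],"angular":[0,0,0],"fingers":1}
    - {"dp":[0.02,0,0.0625],"angular":[0,0,0],"fingers":1}
    - {"dp":[0.0275,0,0.0725],"angular":[0,0,0],"fingers":1}
    - {"dp":[0.035,0,0.08],"angular":[0,0,0],"fingers":1}
    - {"dp":[0.04,0,0.085],"angular":[0,0,0],"fingers":1}
    - {"dp":[0.04,0,0.085],"angular":[0,0,0],"fingers":1}

```text
time: 6.1
tool_pos: [504.8, 248.1, 40.2]
tcp_rot: [180.0, -0.0, -162.8]
ft_force: [0.0, 0.7, 0.2]
finger_gap: 0.1
grip_force: 0.1
```

```bash
python3 - <<'E'
from h import *
applied([.04,0,.085],[0,0,0]);err()
s=sense();print('in rack',Ro.from_euler('z',-RY,degrees=True).apply(s['tool_pos']-RO),s['wrist_torque'])
E
```

```text
t 6.1 p [504.8 248.1  40.2] rpy [ 180.    -0.  -162.8] perr [-0.2 -0.1 -0.1] rerr 0.02 F [0.  0.7 0.2] gap 0.1 grip 0.1 J [ 21.  12. 101.   0.  67. -86.]
in rack [-39.34570708  64.90700402  40.17326694] [-0.02093435 -0.00497403 -0.03461904]
```

Emit:
step_arm:
  targets:
    - {"dp":[0,0,0.005],"angular":[0,0,0],"fingers":1}
    - {"dp":[0,0,0.01],"angular":[0,0,0],"fingers":1}
    - {"dp":[0,0,0.015],"angular":[0,0,0],"fingers":1}
    - {"dp":[0,0,0.02],"angular":[0,0,0],"fingers":1}
    - {"dp":[0,0,0.02],"angular":[0,0,0],"fingers":1}
    - {"dp":[0,0,0.02],"angular":[0,0,0],"fingers":1}
    - {"dp":[0,0,0.02],"angular":[0,0,0],"fingers":1}
    - {"dp":[0,0,0.02],"angular":[0,0,0],"fingers":1}

```text
time: 7.1
tool_pos: [505.4, 248.3, 38.9]
tcp_rot: [-180.0, 0.0, -162.8]
ft_force: [-11.1, -5.1, 24.3]
finger_gap: 0.4
grip_force: 13.5
```

```bash
python3 - <<'E'
from h import *
applied([0,0,.02],[0,0,0]);err()
a=snapshot("scene");cv2.imwrite("pics/e.png",cv2.resize(a[110:240,230:400],None,fx=4,fy=4,interpolation=cv2.INTER_CUBIC))
E
```

```text
t 7.1 p [505.4 248.3  38.9] rpy [-180.     0.  -162.8] perr [0.3 0.2 2.6] rerr 0.02 F [-11.1  -5.1  24.3] gap 0.4 grip 13.5 J [ 21.  12. 101.  -0.  67. -86.]
```

View pics/e.png

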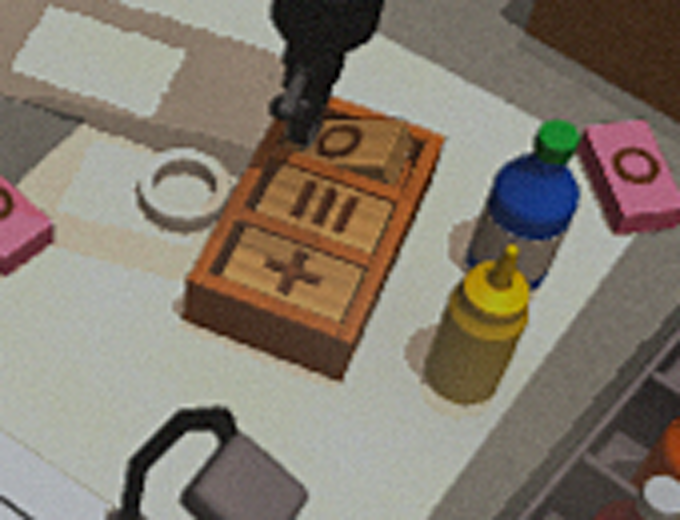

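The ring block is tipped (motif slanting, far end raised) and the other two blocks are flat. Backing off, then taking the raised end.

```bash
cat >> h.py <<'E'
def rt(tilt): return Ro.from_euler('z',RY,degrees=True)*Ro.from_euler('y',-tilt,degrees=True)*Ro.from_euler('z',180,degrees=True)*Ro.from_euler('x',180,degrees=True)
E
python3 - <<'E'
from h import *
R=rt(12);g=rk(26,65,52.1);tz=R.as_matrix()[:,2]
print(R.as_euler('xyz',degrees=True))
print(rel(rk(-37,65,100),down(-162.8)))
print(rel(g-50*tz,R),rel(g,R))
E
```

```text
[ 180.    12.  -162.8]
([-0.011, 0.0, -0.319], [-0.0, 0.0, 0.0])
([-0.274, 0.0, -0.324], [0.0, -0.067, 0.0]) ([-0.326, 0.0, -0.079], [0.0, -0.067, 0.0])
```

Emit:
step_arm:
  targets:
    - {"dp":[0,0,-0.15],"angular":[0,0,0],"fingers":1}
    - {"dp":[0,0,-0.32],"angular":[0,0,0],"fingers":0.6}
    - {"dp":[-0.12,0,-0.34],"angular":[0,-0.03,0],"fingers":0.15}
    - {"dp":[-0.274,0,-0.324],"angular":[0,-0.067,0],"fingers":0.15}
    - {"dp":[-0.274,0,-0.324],"angular":[0,-0.067,0],"fingers":0.15}
    - {"dp":[-0.274,0,-0.324],"angular":[0,-0.067,0],"fingers":0.15}
    - {"dp":[-0.274,0,-0.324],"angular":[0,-0.067,0],"fingers":0.15}
    - {"dp":[-0.274,0,-0.324],"angular":[0,-0.067,0],"fingers":0.15}

```text
time: 8.15
tool_pos: [557.2, 264.3, 101.1]
tcp_rot: [-180.0, 12.0, -162.8]
ft_force: [0.8, 0.0, 0.6]
finger_gap: 72.6
grip_force: 0.0
```

```bash
python3 - <<'E'
from h import *
applied([-.274,0,-.324],[0,-.067,0]);err()
im=snapshot("wrist");a=snapshot("scene")
m=np.hstack([cv2.resize(im[:,:],(512,384)),cv2.resize(a[110:230,270:360],(288,384))]);cv2.imwrite("pics/f.png",m)
R=rt(12);print(rel(rk(26,65,52.1),R))
# predicted raised-end corners
b=Ro.from_euler('y',-26,degrees=True)
C=np.array([[3.5+sx*45,sy*25,26] for sx in(1,-1) for sy in(1,-1)]);C=b.apply(C)+[0,65,26]
W=np.array([rk(*c) for c in C]);print(proj("wrist",W).round(),proj("scene",W).round())
E
```

```text
t 8.15 p [557.2 264.3 101.1] rpy [-180.    12.  -162.8] perr [-0.1 -0.1 -0. ] rerr 0.05 F [0.8 0.  0.6] gap 72.6 grip 0.0 J [ 21.   5. 103.  -1.  60. -86.]
([0.001, 0.0, 0.25], [0.0, 0.0, 0.0])
[[301. 243.]
 [222. 243.]
 [302.  98.]
 [221.  98.]] [[332. 140.]
 [326. 151.]
 [305. 140.]
 [299. 151.]]
```

View pics/f.png

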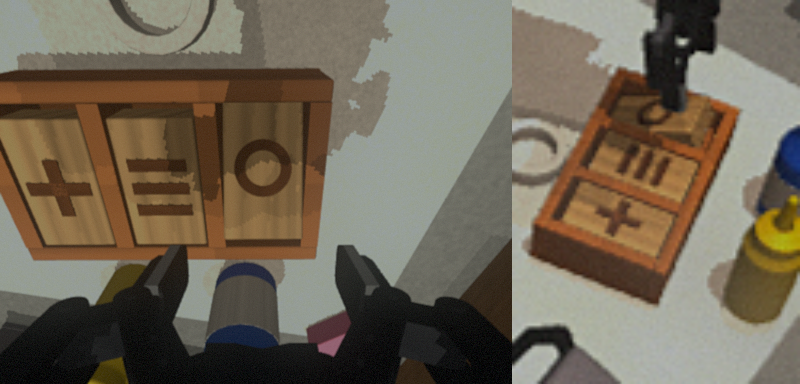

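The raised end is at rows 241-243, columns 225-302, as predicted, and the fingers are centred on it. Going down and gripping.

Emit:
step_arm:
  targets:
    - {"dp":[0,0,0.1],"angular":[0,0,0],"fingers":0.2}
    - {"dp":[0,0,0.2],"angular":[0,0,0],"fingers":0.2}
    - {"dp":[0,0,0.24],"angular":[0,0,0],"fingers":0.25}
    - {"dp":[0,0,0.25],"angular":[0,0,0],"fingers":0.3}
    - {"dp":[0,0,0.25],"angular":[0,0,0],"fingers":0.5}
    - {"dp":[0,0,0.25],"angular":[0,0,0],"fingers":0.8}
    - {"dp":[0,0,0.25],"angular":[0,0,0],"fingers":0.8}
    - {"dp":[0,0,0.25],"angular":[0,0,0],"fingers":0.8}
  newtons: 60

```text
time: 9.25
tool_pos: [567.4, 267.5, 52.4]
tcp_rot: [180.0, 12.1, -162.8]
ft_force: [0.3, -0.7, -0.4]
finger_gap: 48.7
grip_force: 62.1
```

```bash
python3 - <<'E'
from h import *
applied([0,0,.25],[0,0,0]);err()
R=rt(12);p,_=getcmd()
print(rel(p+[0,0,8],R),rel(p+[0,0,100],R))
E
```

```text
t 9.25 p [567.4 267.5  52.4] rpy [ 180.    12.1 -162.8] perr [ 0.  -0.   0.2] rerr 0.02 F [ 0.3 -0.7 -0.4] gap 48.7 grip 62.1 J [ 21.  10. 103.  -1.  55. -86.]
([-0.008, 0.0, -0.039], [0.0, 0.0, 0.0]) ([-0.104, 0.0, -0.489], [0.0, 0.0, 0.0])
```

Emit:
step_arm:
  targets:
    - {"dp":[-0.002,0,-0.02],"angular":[0,0,0],"fingers":0.8}
    - {"dp":[-0.008,0,-0.05],"angular":[0,0,0],"fingers":0.8}
    - {"dp":[-0.02,0,-0.11],"angular":[0,0,0],"fingers":0.8}
    - {"dp":[-0.04,0,-0.2],"angular":[0,0,0],"fingers":0.8}
    - {"dp":[-0.06,0,-0.3],"angular":[0,0,0],"fingers":0.8}
    - {"dp":[-0.09,0,-0.42],"angular":[0,0,0],"fingers":0.8}
    - {"dp":[-0.1,0,-0.49],"angular":[0,0,0],"fingers":0.8}
    - {"dp":[-0.1,0,-0.49],"angular":[0,0,0],"fingers":0.8}

```text
time: 10.25
tool_pos: [567.3, 267.6, 154.4]
tcp_rot: [180.0, 12.2, -162.8]
ft_force: [-0.2, 0.3, -1.5]
finger_gap: 48.1
grip_force: 62.3
```

```bash
python3 - <<'E'
from h import *
applied([-.1,0,-.49],[0,0,0]);err()
im=snapshot("wrist");a=snapshot("scene")
m=np.hstack([im,cv2.resize(a[80:230,260:372],(288,384))]);cv2.imwrite("pics/g.png",m)
p,R=getcmd();b=Ro.from_euler('y',-26,degrees=True)
C=np.array([[3.5+sx*45,sy*25,26] for sx in(1,-1) for sy in(1,-1)]);C=b.apply(C)+[0,65,26]
W=np.array([rk(*c) for c in C])+(p-rk(26,65,52.1));print(proj("wrist",W).round(1).tolist())
E
```

```text
t 10.25 p [567.3 267.6 154.4] rpy [ 180.    12.2 -162.8] perr [0.9 0.3 2.2] rerr 0.18 F [-0.2  0.3 -1.5] gap 48.1 grip 62.3 J [ 21.   3.  99.  -1.  66. -86.]
[[314.5, 290.8], [208.7, 290.7], [316.3, 97.5], [207.1, 97.4]]
```

View pics/g.png

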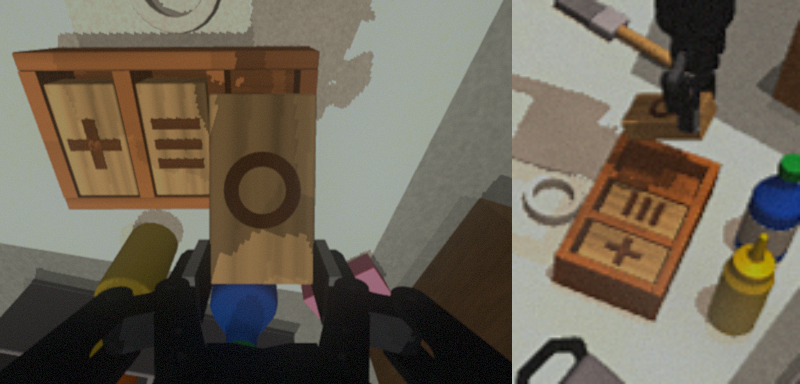

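The block is held at its raised end with the motif up: corners (212,94), (315,94), (314,284), (212,284), ring (262,189). The other blocks are flat. Next I'll fit the block-in-hand pose and the stage rectangle's pose.

```bash
python3 - <<'E'
from h import *
f,cx,cy,Rc,tc=cam("wrist");s=sense();Rt=Ro.from_euler('xyz',s['tcp_rot'],degrees=True)
O=np.array([[-45,25,26],[-45,-25,26],[45,-25,26],[45,25,26],[0,0,26]],float)
I=np.array([[315,94],[212,94],[212,284],[314,284],[262,189]],float)
K=np.array([[f,0,cx],[0,f,cy],[0,0,1]])
ok,rv,tv=cv2.solvePnP(O,I,K,None)
Rb=Rc.T@cv2.Rodrigues(rv)[0];tb=Rc.T@(tv[:,0]-tc)
rel_R=Rt.inv()*Ro.from_matrix(Rb);rel_t=Rt.inv().apply(tb-s['tool_pos'])
print('reproj',(cv2.projectPoints(O,rv,tv,K,None)[0][:,0]-I).round(1).tolist())
print('block in tool t',rel_t.round(1),'R euler',rel_R.as_euler('xyz',degrees=True).round(1),'world z tilt',np.degrees(np.arccos(Rb[2,2])))
# nominal
bn=Ro.from_euler('z',RY,degrees=True)*Ro.from_euler('y',-26,degrees=True)
on=rk(*(np.array([0,65,26])+Ro.from_euler('y',-26,degrees=True).apply([3.5,0,0])))
print('nominal',(rt(12).inv().apply(on-rk(26,65,52.1))).round(1),(rt(12).inv()*bn).as_euler('xyz',degrees=True).round(1))
from scipy.optimize import minimize
from scipy.ndimage import map_coordinates
ims={n:cv2.GaussianBlur(cv2.cvtColor(snapshot(n),6),(0,0),1.0).astype(float) for n in("scene","top")}
t=np.linspace(-1,1,60)
def rect(q):
    a,b=36.5,58; L=np.vstack([np.c_[a*t,0*t+b],np.c_[a*t,0*t-b],np.c_[0*t+a,b*t],np.c_[0*t-a,b*t]])
    return np.c_[Ro.from_euler('z',q[2],degrees=True).as_matrix()[:2,:2].dot(L.T).T+q[:2],np.full(len(L),22.)]
def cost(q,ns):
    return sum(map_coordinates(ims[n],proj(n,rect(q))[:,::-1].T,order=1).mean() for n in ns)
for ns in(("scene",),("top",),("scene","top")):
    best=min((minimize(cost,[x,y,a],args=(ns,),method='Nelder-Mead',options=dict(initial_simplex=[[x,y,a],[x+4,y,a],[x,y+4,a],[x,y,a+3]])) for x in(554,560,566) for y in(-182,-175,-170) for a in(4,7)),key=lambda r:r.fun)
    print(ns,best.x.round(1),round(best.fun,1))
E
```

```text
reproj [[0.8, 0.5], [-1.4, 0.6], [-1.4, -1.0], [1.1, -0.5], [0.9, 0.3]]
block in tool t [27.8  0.9 22.9] R euler [-179.4   16.2 -179.9] world z tilt 28.26405334481047
nominal [27.5 -0.  19.3] [ 180.   14. -180.]
('scene',) [ 565.7 -175.3    6.1] 121.2Traceback (most recent call last):
  File "<stdin>", line 25, in <module>
  File "<stdin>", line 25, in <genexpr>
    res = _minimize_neldermead(fun, x0, args, callback, bounds=bounds,
                               **options)
    fxcc = func(xcc)
    fx = function(np.copy(x), *(wrapper_args + args))
  File "<stdin>", line 23, in cost
  File "<stdin>", line 23, in <genexpr>
  File "h.py", line 11, in proj
    f,cx,cy,R,t=cam(n);c=(R@np.atleast_2d(X).T).T+t
                ~~~^^^
  File "h.py", line 5, in cam
    p=camera_params(n);f=192/np.tan(np.radians(p['vfov']/2))
ValueError: time passes only in moves, steps and waits
```

```bash
python3 - <<'E'
from h import *
import h
c={n:cam(n) for n in("scene","top")};h.cam=lambda n:c[n]
from scipy.optimize import minimize
from scipy.ndimage import map_coordinates
raw={n:snapshot(n) for n in c};[cv2.imwrite(f"pics/raw_{n}.png",v) for n,v in raw.items()]
ims={n:cv2.GaussianBlur(cv2.cvtColor(v,6),(0,0),1.0).astype(float) for n,v in raw.items()}
t=np.linspace(-1,1,60)
def rect(q):
    a,b=36.5,58; L=np.vstack([np.c_[a*t,0*t+b],np.c_[a*t,0*t-b],np.c_[0*t+a,b*t],np.c_[0*t-a,b*t]])
    return np.c_[Ro.from_euler('z',q[2],degrees=True).as_matrix()[:2,:2].dot(L.T).T+q[:2],np.full(len(L),22.)]
def cost(q,ns):
    return sum(map_coordinates(ims[n],proj(n,rect(q))[:,::-1].T,order=1).mean() for n in ns)
for ns in(("scene",),("top",),("scene","top")):
    best=min((minimize(cost,[x,y,a],args=(ns,),method='Nelder-Mead',options=dict(initial_simplex=[[x,y,a],[x+4,y,a],[x,y+4,a],[x,y,a+3]])) for x in(554,560,566) for y in(-182,-175,-170) for a in(4,7)),key=lambda r:r.fun)
    print(ns,best.x.round(1),round(best.fun,1))
E
```

```text
('scene',) [ 565.7 -175.2    6. ] 121.0
('top',) [ 566.7 -174.6    5.8] 109.7
('scene', 'top') [ 565.9 -175.2    5.9] 231.2
```

```bash
cat >> h.py <<'E'
BY=5.9;BO=np.array([566,-175,22.])
def bay(x,y,z): return BO+Ro.from_euler('z',BY,degrees=True).apply([x,y,z])
relR=Ro.from_euler('xyz',[180,15.3,180],degrees=True);relt=np.array([27.6,.5,21.3])
def tool_for(bp,br):
    R=br*relR.inv();return np.array(bp)-R.apply(relt),R
E
cat > chain.py <<'E'
from h import *
from scipy.spatial.transform import Slerp
P,R=tool_for(bay(0,0,1),Ro.from_euler('z',BY-90,degrees=True))
print('place',P,R.as_euler('xyz',degrees=True))
p0,R0=getcmd();S=Slerp([0,1],Ro.concatenate([R0,R]))
via=[([500,120,190],S(.45)),([490,-60,200],S(1.)),(P+[-20,0,110],R),(P+[0,0,12],R)]
sv=open('cmd.json').read()
for p,r in via:
    a=rel(p,r);print(a,np.degrees((getcmd()[1].inv()*r).magnitude()));applied(*a)
open('cmd.json','w').write(sv)
E
python3 chain.py
```

```text
place [ 568.81691442 -207.12288372   36.26217683] [180.  -15.3  95.9]
([0.484, -0.605, -0.297], [-0.007, 0.049, 0.255]) 46.79050533379833
([-0.382, -0.805, -0.14], [-0.009, 0.061, 0.312]) 57.22231469761962
([-0.806, 0.217, 0.057], [0.0, -0.0, -0.0]) 0.07135716970493197
([-0.14, 0.099, 0.47], [0.0, -0.0, -0.0]) 0.07135716970493197
```

Emit:
step_arm:
  targets:
    - {"dp":[0.08,-0.1,-0.1],"angular":[-0.001,0.01,0.05],"fingers":0.8}
    - {"dp":[0.2,-0.25,-0.2],"angular":[-0.003,0.02,0.1],"fingers":0.8}
    - {"dp":[0.34,-0.42,-0.28],"angular":[-0.004,0.03,0.155],"fingers":0.8}
    - {"dp":[0.44,-0.55,-0.3],"angular":[-0.006,0.04,0.21],"fingers":0.8}
    - {"dp":[0.48,-0.6,-0.3],"angular":[-0.007,0.05,0.255],"fingers":0.8}
    - {"dp":[0.48,-0.6,-0.3],"angular":[-0.007,0.05,0.255],"fingers":0.8}
    - {"dp":[0.48,-0.6,-0.3],"angular":[-0.007,0.05,0.255],"fingers":0.8}
    - {"dp":[0.48,-0.6,-0.3],"angular":[-0.007,0.05,0.255],"fingers":0.8}

```text
time: 11.55
tool_pos: [500.3, 121.8, 190.7]
tcp_rot: [173.6, -0.1, 151.9]
ft_force: [0.0, 0.5, -1.0]
finger_gap: 48.6
grip_force: 62.6
```

```bash
python3 - <<'E'
from h import *
applied([.48,-.6,-.3],[-.007,.05,.255]);err()
P,R=tool_for(bay(0,0,1),Ro.from_euler('z',BY-90,degrees=True))
print(rel([490,-60,200],R))
E
```

```text
t 11.55 p [500.3 121.8 190.7] rpy [ 1.736e+02 -1.000e-01  1.519e+02] perr [-0.1  0.8 -0.1] rerr 0.16 F [ 0.   0.5 -1. ] gap 48.6 grip 62.6 J [  4.  -9. 106.   6.  80. -59.]
([-0.383, -0.812, -0.137], [-0.009, 0.06, 0.312])
```

Emit:
step_arm:
  targets:
    - {"dp":[-0.04,-0.1,-0.03],"angular":[-0.001,0.01,0.05],"fingers":0.8}
    - {"dp":[-0.11,-0.25,-0.07],"angular":[-0.003,0.02,0.1],"fingers":0.8}
    - {"dp":[-0.2,-0.42,-0.1],"angular":[-0.005,0.03,0.155],"fingers":0.8}
    - {"dp":[-0.29,-0.6,-0.12],"angular":[-0.006,0.04,0.21],"fingers":0.8}
    - {"dp":[-0.36,-0.75,-0.135],"angular":[-0.008,0.05,0.265],"fingers":0.8}
    - {"dp":[-0.38,-0.81,-0.137],"angular":[-0.009,0.06,0.312],"fingers":0.8}
    - {"dp":[-0.38,-0.81,-0.137],"angular":[-0.009,0.06,0.312],"fingers":0.8}
    - {"dp":[-0.38,-0.81,-0.137],"angular":[-0.009,0.06,0.312],"fingers":0.8}

```text
time: 12.55
tool_pos: [489.8, -58.7, 200.0]
tcp_rot: [180.0, -15.2, 96.1]
ft_force: [-0.2, 0.3, -1.1]
finger_gap: 48.5
grip_force: 62.7
```

```bash
python3 - <<'E'
from h import *
applied([-.38,-.81,-.137],[-.009,.06,.312]);err()
P,R=tool_for(bay(0,0,1),Ro.from_euler('z',BY-90,degrees=True))
print(rel(P+[-20,0,100],R))
E
```

```text
t 12.55 p [489.8 -58.7 200. ] rpy [180.  -15.2  96.1] perr [0.2 0.7 0. ] rerr 0.22 F [-0.2  0.3 -1.1] gap 48.5 grip 62.7 J [-23.  -3. 101.  13.  90. -30.]
([-0.822, 0.219, 0.106], [-0.0, 0.0, -0.0])
```

Emit:
step_arm:
  targets:
    - {"dp":[-0.15,0.03,0.02],"angular":[0,0,0],"fingers":0.8}
    - {"dp":[-0.35,0.08,0.04],"angular":[0,0,0],"fingers":0.8}
    - {"dp":[-0.55,0.14,0.07],"angular":[0,0,0],"fingers":0.8}
    - {"dp":[-0.73,0.19,0.09],"angular":[0,0,0],"fingers":0.8}
    - {"dp":[-0.82,0.22,0.105],"angular":[0,0,0],"fingers":0.8}
    - {"dp":[-0.82,0.22,0.105],"angular":[0,0,0],"fingers":0.8}
    - {"dp":[-0.82,0.22,0.105],"angular":[0,0,0],"fingers":0.8}
    - {"dp":[-0.82,0.22,0.105],"angular":[0,0,0],"fingers":0.8}

```text
time: 13.55
tool_pos: [549.2, -205.9, 137.3]
tcp_rot: [180.0, -15.2, 96.0]
ft_force: [-0.2, -0.7, -1.3]
finger_gap: 48.3
grip_force: 62.6
```

```bash
python3 - <<'E'
from h import *
applied([-.82,.22,.105],[0,0,0]);err()
P,R=tool_for(bay(0,0,1),Ro.from_euler('z',BY-90,degrees=True))
print(rel(P+[0,0,10],R),rel(P,R),rel(P-[0,0,4],R))
im=snapshot("wrist");a=snapshot("scene")
m=np.hstack([im,cv2.resize(a[170:310,150:255],(288,384))]);cv2.imwrite("pics/i.png",m)
E
```

```text
t 13.55 p [ 549.2 -205.9  137.3] rpy [180.  -15.2  96. ] perr [0.2 1.  0.7] rerr 0.12 F [-0.2 -0.7 -1.3] gap 48.3 grip 62.6 J [-33.  17.  86.  12.  87. -41.]
([-0.13, 0.099, 0.433], [-0.0, 0.0, -0.0]) ([-0.143, 0.099, 0.481], [-0.0, 0.0, -0.0]) ([-0.148, 0.099, 0.5], [-0.0, 0.0, -0.0])
```

View pics/i.png

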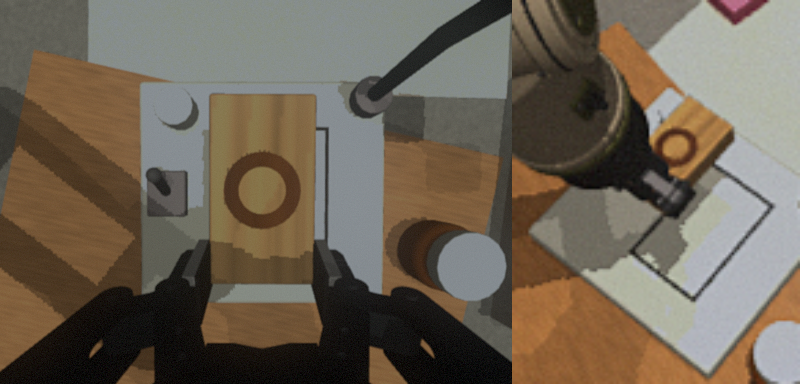

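The block hovers above the stage, square with the rectangle: its right line is at column 325, the toggle at (160,185), the pot at (175,105) and the jar clear. Lowering it slowly.

Emit:
step_arm:
  targets:
    - {"dp":[-0.03,0.03,0.1],"angular":[0,0,0],"fingers":0.8}
    - {"dp":[-0.07,0.06,0.22],"angular":[0,0,0],"fingers":0.8}
    - {"dp":[-0.1,0.08,0.34],"angular":[0,0,0],"fingers":0.8}
    - {"dp":[-0.12,0.095,0.41],"angular":[0,0,0],"fingers":0.8}
    - {"dp":[-0.13,0.1,0.445],"angular":[0,0,0],"fingers":0.8}
    - {"dp":[-0.135,0.1,0.457],"angular":[0,0,0],"fingers":0.8}
    - {"dp":[-0.137,0.1,0.46],"angular":[0,0,0],"fingers":0.8}
    - {"dp":[-0.137,0.1,0.46],"angular":[0,0,0],"fingers":0.8}

```text
time: 14.65
tool_pos: [569.5, -207.5, 41.5]
tcp_rot: [180.0, -15.2, 95.9]
ft_force: [-0.7, -0.2, -0.9]
finger_gap: 48.5
grip_force: 62.7
```

```bash
python3 - <<'E'
from h import *
applied([-.137,.1,.46],[0,0,0]);err()
P,R=tool_for(bay(0,0,1),Ro.from_euler('z',BY-90,degrees=True))
p,_=getcmd();print('above nominal',p-P);print([rel(p-[0,0,d],R) for d in(2,4,6,8)])
# toggle state from the wrist picture i (taken with pose then) is judged by pixels: predict now
E
```

```text
t 14.65 p [ 569.5 -207.5   41.5] rpy [180.  -15.2  95.9] perr [ 0.4 -0.4  0.9] rerr 0.08 F [-0.7 -0.2 -0.9] gap 48.5 grip 62.7 J [-32.  25.  86.  12.  78. -41.]
above nominal [0.22767254 0.05580806 4.3416818 ]
[([-0.003, 0.0, 0.01], [-0.0, 0.0, -0.0]), ([-0.005, 0.0, 0.019], [-0.0, 0.0, -0.0]), ([-0.008, 0.0, 0.029], [-0.0, 0.0, -0.0]), ([-0.011, 0.0, 0.039], [-0.0, 0.0, -0.0])]
```

Lowering 4 mm more in small steps, then feeling for contact.

Emit:
step_arm:
  targets:
    - {"dp":[-0.001,0,0.004],"angular":[0,0,0],"fingers":0.8}
    - {"dp":[-0.002,0,0.008],"angular":[0,0,0],"fingers":0.8}
    - {"dp":[-0.003,0,0.012],"angular":[0,0,0],"fingers":0.8}
    - {"dp":[-0.004,0,0.016],"angular":[0,0,0],"fingers":0.8}
    - {"dp":[-0.005,0,0.02],"angular":[0,0,0],"fingers":0.8}
    - {"dp":[-0.005,0,0.02],"angular":[0,0,0],"fingers":0.8}
    - {"dp":[-0.005,0,0.02],"angular":[0,0,0],"fingers":0.8}
    - {"dp":[-0.005,0,0.02],"angular":[0,0,0],"fingers":0.8}

```text
time: 15.65
tool_pos: [569.0, -207.1, 36.5]
tcp_rot: [-180.0, -15.2, 95.9]
ft_force: [-0.1, 0.0, -1.2]
finger_gap: 48.4
grip_force: 62.7
```

```bash
python3 - <<'E'
from h import *
applied([-.005,0,.02],[0,0,0]);err();print(sense()['wrist_torque'])
E
```

```text
t 15.65 p [ 569.  -207.1   36.5] rpy [-180.   -15.2   95.9] perr [-0.  -0.1  0.1] rerr 0.01 F [-0.1  0.  -1.2] gap 48.4 grip 62.7 J [-32.  26.  86.  12.  78. -41.]
[-0.30339237 -0.03649738 -0.03188955]
```

Not touching yet.

Emit:
step_arm:
  targets:
    - {"dp":[-0.001,0,0.003],"angular":[0,0,0],"fingers":0.8}
    - {"dp":[-0.002,0,0.006],"angular":[0,0,0],"fingers":0.8}
    - {"dp":[-0.002,0,0.009],"angular":[0,0,0],"fingers":0.8}
    - {"dp":[-0.003,0,0.012],"angular":[0,0,0],"fingers":0.8}
    - {"dp":[-0.004,0,0.015],"angular":[0,0,0],"fingers":0.8}
    - {"dp":[-0.004,0,0.015],"angular":[0,0,0],"fingers":0.8}
    - {"dp":[-0.004,0,0.015],"angular":[0,0,0],"fingers":0.8}
    - {"dp":[-0.004,0,0.015],"angular":[0,0,0],"fingers":0.8}

```text
time: 16.65
tool_pos: [569.4, -207.0, 34.3]
tcp_rot: [-180.0, -15.2, 95.9]
ft_force: [-1.5, -0.0, 4.5]
finger_gap: 48.5
grip_force: 63.4
```

```bash
python3 - <<'E'
from h import *
applied([-.004,0,.015],[0,0,0]);err();print(sense()['wrist_torque'])
E
```

```text
t 16.65 p [ 569.4 -207.    34.3] rpy [-180.   -15.2   95.9] perr [ 0.3 -0.1  0.9] rerr 0.04 F [-1.5 -0.   4.5] gap 48.5 grip 63.4 J [-32.  26.  86.  12.  78. -42.]
[0.19856087 0.3986898  0.02578542]
```

Emit:
step_arm:
  targets:
    - {"dp":[0,0,0],"angular":[0,0,0],"fingers":0.42}
    - {"dp":[0,0,0],"angular":[0,0,0],"fingers":0.38}
    - {"dp":[0,0,0],"angular":[0,0,0],"fingers":0.32}
    - {"dp":[0,0,0],"angular":[0,0,0],"fingers":0.25}
    - {"dp":[0,0,0],"angular":[0,0,0],"fingers":0.2}
    - {"dp":[0,0,0],"angular":[0,0,0],"fingers":0.2}
    - {"dp":[0,0,-0.05],"angular":[0,0,0],"fingers":0.2}
    - {"dp":[0,0,-0.2],"angular":[0,0,0],"fingers":0.2}
  newtons: 20

```text
time: 17.65
tool_pos: [568.8, -216.6, 71.1]
tcp_rot: [-179.8, -15.4, 95.8]
ft_force: [-0.1, -1.1, 0.2]
finger_gap: 68.3
grip_force: 0.0
```

```bash
python3 - <<'E'
from h import *
applied([0,0,-.2],[0,0,0]);err()
p,R=getcmd()
# next: vertical tool at above the toggle's -y side
print(R.as_matrix().round(2).tolist())
print('cleared',rel(p+[0,0,90],R))
im=snapshot("wrist");a=snapshot("scene")
m=np.hstack([im,cv2.resize(a[170:310,150:255],(288,384))]);cv2.imwrite("pics/j.png",m)
E
```

```text
t 17.65 p [ 568.8 -216.6   71.1] rpy [-179.8  -15.4   95.8] perr [-1.3  0.8 -0.9] rerr 0.22 F [-0.1 -1.1  0.2] gap 68.3 grip 0.0 J [-33.  24.  84.  12.  82. -41.]
[[-0.1, 0.99, -0.03], [0.96, 0.1, 0.26], [0.26, -0.0, -0.96]]
cleared ([0.118, -0.0, -0.434], [0.0, 0.0, 0.0])
```

View pics/j.png

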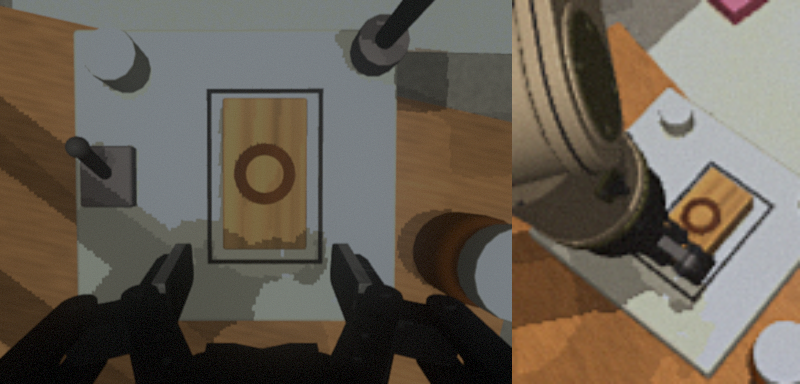

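The block lies motif up inside the rectangle (block 222-307 × 98-248, rectangle 208-322 × 90-262). The toggle's ball at (78,148) seems to lean to +y. I'll check that against projections, then feel it with shut fingers.

```bash
cat >> h.py <<'E'
def dc(x,y,z): return bay(x-20,y,z-22)
E
python3 - <<'E'
from h import *
for n in("wrist",):
  print('pivot',proj(n,dc(-83,0,30)).round(),'on',proj(n,dc(-83,15,60.6)).round(),'off',proj(n,dc(-83,-15,60.6)).round())
V=down(95.9);p,R=getcmd();sv=open('cmd.json').read()
for q,r in[(p+[0,0,90],R),(dc(-83,-45,160),V),(dc(-83,-45,47),V),(dc(-83,-5,47),V)]:
    a=rel(q,r);print(a);applied(*a)
open('cmd.json','w').write(sv)
E
```

```text
pivot [[103. 170.]] on [[ 74. 141.]] off [[ 75. 194.]]
([0.118, -0.0, -0.434], [0.0, 0.0, 0.0])
([-0.014, -0.514, 0.006], [-0.0, -0.085, -0.0])
([0.001, 0.0, 0.566], [-0.0, 0.0, -0.0])
([0.2, 0.0, -0.001], [-0.0, 0.0, -0.0])
```

Emit:
step_arm:
  targets:
    - {"dp":[0.06,0,-0.22],"angular":[0,0,0],"fingers":0.2}
    - {"dp":[0.118,0,-0.434],"angular":[0,0,0],"fingers":0.2}
    - {"dp":[0.115,-0.2,-0.43],"angular":[0,-0.04,0],"fingers":0.6}
    - {"dp":[0.104,-0.4,-0.43],"angular":[0,-0.085,0],"fingers":1}
    - {"dp":[0.104,-0.514,-0.428],"angular":[0,-0.085,0],"fingers":1}
    - {"dp":[0.104,-0.514,-0.428],"angular":[0,-0.085,0],"fingers":1}
    - {"dp":[0.104,-0.514,-0.428],"angular":[0,-0.085,0],"fingers":1}
    - {"dp":[0.104,-0.514,-0.428],"angular":[0,-0.085,0],"fingers":1}

```text
time: 18.75
tool_pos: [469.0, -230.7, 160.2]
tcp_rot: [-180.0, 0.1, 95.9]
ft_force: [0.5, -0.2, 0.8]
finger_gap: 0.2
grip_force: 0.0
```

```bash
python3 - <<'E'
from h import *
applied([.104,-.514,-.428],[0,-.085,0]);err()
print(rel(dc(-83,-45,47),down(95.9)))
E
```

```text
t 18.75 p [ 469.  -230.7  160.2] rpy [-1.80e+02  1.00e-01  9.59e+01] perr [ 0.8 -0.3  0.1] rerr 0.02 F [ 0.5 -0.2  0.8] gap 0.2 grip 0.0 J [-32.  -2. 103.  -0.  79. -38.]
([0.001, 0.0, 0.566], [-0.0, 0.0, -0.0])
```

Emit:
step_arm:
  targets:
    - {"dp":[0,0,0.2],"angular":[0,0,0],"fingers":1}
    - {"dp":[0,0,0.4],"angular":[0,0,0],"fingers":1}
    - {"dp":[0,0,0.53],"angular":[0,0,0],"fingers":1}
    - {"dp":[0,0,0.56],"angular":[0,0,0],"fingers":1}
    - {"dp":[0.03,0,0.56],"angular":[0,0,0],"fingers":1}
    - {"dp":[0.07,0,0.56],"angular":[0,0,0],"fingers":1}
    - {"dp":[0.11,0,0.56],"angular":[0,0,0],"fingers":1}
    - {"dp":[0.11,0,0.56],"angular":[0,0,0],"fingers":1}

```text
time: 19.75
tool_pos: [466.2, -208.0, 48.8]
tcp_rot: [180.0, 0.1, 95.9]
ft_force: [0.4, -0.3, -0.1]
finger_gap: 0.2
grip_force: 0.0
```

Emit:
step_arm:
  targets:
    - {"dp":[0.015,0,0],"angular":[0,0,0],"fingers":1}
    - {"dp":[0.03,0,0],"angular":[0,0,0],"fingers":1}
    - {"dp":[0.045,0,0],"angular":[0,0,0],"fingers":1}
    - {"dp":[0.06,0,0],"angular":[0,0,0],"fingers":1}
    - {"dp":[0.075,0,0],"angular":[0,0,0],"fingers":1}
    - {"dp":[0.09,0,0],"angular":[0,0,0],"fingers":1}
    - {"dp":[0.09,0,0],"angular":[0,0,0],"fingers":1}
    - {"dp":[0.09,0,0],"angular":[0,0,0],"fingers":1}

```text
time: 20.75
tool_pos: [464.0, -190.7, 48.1]
tcp_rot: [-180.0, 0.1, 95.9]
ft_force: [-0.6, -0.2, -0.4]
finger_gap: 0.0
grip_force: 0.2
```

```bash
python3 - <<'E'
from h import *
applied([.20,0,.56],[0,0,0]);err()
print(Ro.from_euler('z',-BY,degrees=True).apply(sense()['tool_pos']-dc(-83,0,0)),sense()['wrist_torque'])
E
```

```text
t 20.75 p [ 464.  -190.7   48.1] rpy [-1.80e+02  1.00e-01  9.59e+01] perr [-0.  -0.1  0.1] rerr 0.01 F [-0.6 -0.2 -0.4] gap 0.0 grip 0.2 J [-28.   2. 111.  -0.  67. -34.]
[-0.07248563 -5.18165928 48.11373303] [-0.01933337 -0.00385071  0.00244648]
```

Emit:
step_arm:
  targets:
    - {"dp":[0.005,0,0],"angular":[0,0,0],"fingers":1}
    - {"dp":[0.01,0,0],"angular":[0,0,0],"fingers":1}
    - {"dp":[0.015,0,0],"angular":[0,0,0],"fingers":1}
    - {"dp":[0.02,0,0],"angular":[0,0,0],"fingers":1}
    - {"dp":[0.02,0,0],"angular":[0,0,0],"fingers":1}
    - {"dp":[0.02,0,0],"angular":[0,0,0],"fingers":1}
    - {"dp":[0.02,0,0],"angular":[0,0,0],"fingers":1}
    - {"dp":[0.02,0,0],"angular":[0,0,0],"fingers":1}

```text
time: 21.75
tool_pos: [464.2, -189.2, 48.9]
tcp_rot: [180.0, 0.3, 95.8]
ft_force: [0.4, -11.6, -0.5]
finger_gap: 0.4
grip_force: 5.3
```

```bash
python3 - <<'E'
from h import *
applied([.02,0,0],[0,0,0]);err()
print(Ro.from_euler('z',-BY,degrees=True).apply(sense()['tool_pos']-dc(-83,0,0)),sense()['wrist_torque'])
E
```

```text
t 21.75 p [ 464.2 -189.2   48.9] rpy [180.    0.3  95.8] perr [ 0.5 -2.5  0.8] rerr 0.26 F [  0.4 -11.6  -0.5] gap 0.4 grip 5.3 J [-28.   2. 111.  -0.  67. -34.]
[ 0.23509598 -3.63564637 48.8855035 ] [-1.94276614  0.06547924  0.00742723]
```

The bat resists with 11.6 N at its +y stop, so it is on. Backing off and up, then a final check.

Emit:
step_arm:
  targets:
    - {"dp":[-0.05,0,0],"angular":[0,0,0],"fingers":1}
    - {"dp":[-0.15,0,0],"angular":[0,0,0],"fingers":1}
    - {"dp":[-0.2,0,-0.1],"angular":[0,0,0],"fingers":1}
    - {"dp":[-0.2,0,-0.3],"angular":[0,0,0],"fingers":1}
    - {"dp":[-0.2,0,-0.55],"angular":[0,0,0],"fingers":1}
    - {"dp":[-0.2,0,-0.8],"angular":[0,0,0],"fingers":1}
    - {"dp":[-0.2,0,-0.9],"angular":[0,0,0],"fingers":1}
    - {"dp":[-0.2,0,-0.9],"angular":[0,0,0],"fingers":1}

```text
time: 22.75
tool_pos: [468.6, -227.3, 229.4]
tcp_rot: [179.9, 0.2, 95.9]
ft_force: [-0.3, -0.0, 0.6]
finger_gap: -0.3
grip_force: 0.0
```

```bash
python3 - <<'E'
from h import *
applied([-.2,0,-.9],[0,0,0]);err()
im=snapshot("wrist");a=snapshot("scene");t=snapshot("top")
cv2.imwrite("pics/k.png",np.hstack([im,cv2.resize(a[100:320,140:360],(288,288)).copy() if 0 else cv2.resize(a[105:313,150:306+0],(288,384))]))
print('on',proj("wrist",dc(-83,15,60.6)).round(),'off',proj("wrist",dc(-83,-15,60.6)).round())
for n in("scene","top"):
  print(n,'blk',[(round(q['conf'],2),back(n,q['at'],22).round(1)) for q in pinpoint(n,"block_ring")[:4]])
C=np.array([bay(x,y,26) for x in(25,-25) for y in(45,-45)]+[bay(0,0,26)])
print('ideal block top px wrist',proj("wrist",C).round().tolist())
E
```

```text
t 22.75 p [ 468.6 -227.3  229.4] rpy [179.9   0.2  95.9] perr [ 0.7 -1.   1.3] rerr 0.16 F [-0.3 -0.   0.6] gap -0.3 grip 0.0 J [-31.  -5.  98.  -0.  87. -37.]
on [[263. 124.]] off [[263. 154.]]
scene blk [(0.92, array([ 561.9, -179.1,   22. ])), (0.84, array([379.4,  35.4,  22. ])), (0.59, array([712.8, 381.6,  22. ]))]
top blk [(0.84, array([364. ,  52.1,  22. ])), (0.66, array([693.4, 425.8,  22. ])), (0.63, array([ 568.7, -175.9,   22. ])), (0.24, array([ 567.6, -180.8,   22. ]))]
ideal block top px wrist [[392.0, 92.0], [382.0, 180.0], [342.0, 92.0], [335.0, 180.0], [362.0, 138.0]]
```

View pics/k.png

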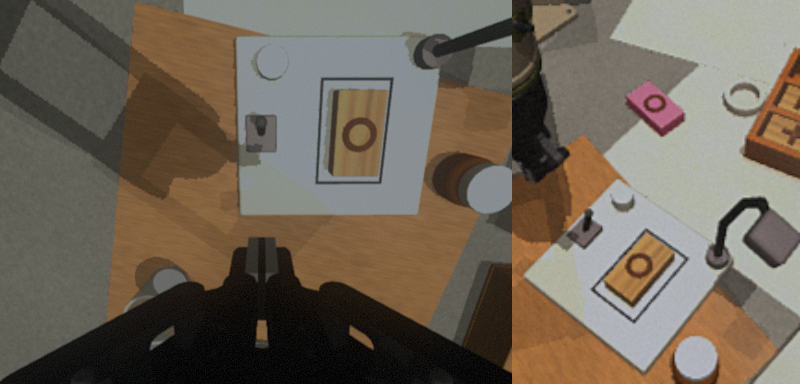

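The ring is at (360,135) against an ideal (362,138), about 3 mm off. The toggle ball is at (261,121), the "on" position, and nothing is touching the robot.

```bash
python3 -c "
from bench import *
print(hand_in())"
```

```text
the job is handed in; nothing more can be done
None
```

I handed the job in at about 23 s of the 64 s allowed: the ring block lies flat, motif up, about 3 mm from the rectangle's centre, the toggle was already on (confirmed by feel), and the other blocks and bystanders looked undisturbed in the pictures, though `hand_in()` returned no verdict.

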